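# Set the torque collar of a bench screwdriver to its end stop and cover it

### The arm

A 6-joint arm with a two-finger parallel gripper is mounted at the origin on the work surface. World frame = base frame: x ahead of the robot, y to its left, z up, the work surface at z = 0. Lengths are in m, angles in rad, forces in N, time in s.
With the tool pointing down it reaches from about 0.35 to 0.8 m from the base axis. Payload 7.3 kg.
Tool frame: the origin (TCP) lies at the very end of the fingers, on their centre line; the grasp point (between the pads) lies 19 mm behind it (ctrl.pinch_z is the distance from the TCP to the grasp point, in m); z points along the fingers, y is the line along which they close (so a half turn about z gives the same grasp; the last joint's range is limited). The gripper opens to 85 mm and grips with 20 to 120 N. Pads are 22 mm wide; open, the fingers measure 114 mm over their backs; the gripper's body (76 mm by 85 mm) begins 54 mm behind the grasp point. The pads swing forward as they close: fully open they stand 13 mm farther back than shut.
Start: joints at [0.991, 0.342, 1.524, -0, 1.275, -0.146], TCP at [0.221, 0.476, 0.231] pointing down, gripper open.
Joint ranges: [-2.53, 2.53], [-0.77, 2.02], [0.04, 2.7], [-1, 4.14], [0.28, 2.66], [-3.11, 3.11]. Speed limits (rad/s): [2.57, 2.57, 3.14, 3.14, 3.14, 3.14].

### API

Orientations are given as a rotation vector (axis times angle).
In Python, from cell import readout, imaging, job_done, ctrl gives the robot as it stands.
- The arm moves only by the shell command python3 -m jog 'ROWS' [FORCE]. ROWS is JSON, a list of rows, each a list of 3 entries, a list of its own where there are three numbers: the shift along the tool's x, y, z in units of 40 mm (1.0 is 40 mm), then the turn, a rotation vector about the tool's x, y, z in units of 6 degrees (1.0 is 6 degrees), then the closure, from 0 (fully open) to 1 (shut). A call has 1 to 10 rows; each row shifts and turns the commanded pose from where the row before left it, along the tool's axes as they then stand; what a row does not reach is not made up. A row lasts 1/12 s, in which the tool goes at most 41.7 mm and 7.16 degrees, less where a joint would pass 70% of its speed; a pose out of reach is approached as far as the arm can. A call is refused whole if a number of a shift passes 1 or a number of a turn 1, either way. A call with a gripper value outside its range is refused whole. The fingers move at their own pace and stop on an object; FORCE is the grip in N (left out, the last holds). Time passes only in rows, so rows that do not move let the fingers close. It gives the time, the measured TCP pose, the force, the opening and the grip force at its end, in the units of the state.
- readout.state(): the state, without advancing time (a new reading comes with each control period).
- imaging.read_camera(name): name is "scene" or "side" or "wrist"; returns a dict with "image" (420x560x3 uint8, red, green, blue), "depth" (420x560 float32, m along the optical axis (not along the pixel's ray), 0 where there is no reading), "fov_y" (degrees; the focal length in pixels is half the picture's height over the tangent of half this angle, whatever the lens; pixels are square), "cx", "cy" (the principal point, pixels), "rvec" (rotation vector, rad) and "tvec" (3), from world to camera coordinates, as OpenCV has them. Camera axes: x right, y down, z forward; pixel columns grow to the right and rows downward; lengths in m; the calibration is good to about 2 mm. A picture is of the moment at which its call begins.
- job_done(): hands the job in; it is judged then, once.
The state is a dict: "t": time; "qpos": joint angles; "dq": joint speeds; "joint_efforts": joint torques, N m; "tool_pos": TCP position; "ee_rot": TCP orientation; "wrist_force": force on the tool from outside, world axes, zero at the start; "torque": the same for the moment, N m; "width": finger opening in m; "finger_force": force on a finger pad.
Only numpy, scipy, OpenCV 4.12 (cv2) and the standard library are available. Lean on these libraries where they do the work, as an engineer would, in place of code of your own. Each camera call takes 0.05 s, during which the arm holds its last target. There are 200 camera calls.

### The job

Turn the slim orange torque collar of the blue screwdriver clockwise (seen from above) to its end stop and snug it there for a moment with about half a newton-metre, without forcing it and with the gripper never touching the grey fixed rings above and below it or the rest of the screwdriver. Then slip the yellow guard sleeve over nose and collar until it sits flat on the lower grey ring, and let go. Leave the red lamp, the jar and the clear parts box where they are.

Things in the scene. Friction and masses are not known exactly. Their poses are not given: they have to be found in the camera images.
- stand: Heavy fixed stand: grey base 110 x 110 x 18 mm, dark steel cup 60 mm diameter up to 80 mm. Origin: centre of the underside, on the table; z up, the axis of screwdriver and collar. In its rubber-lined cup the whole screwdriver twists about z like a spring, 1 degree per 0.1 N m (5.7 N m/rad), and springs back; no give in other directions.
- driver_shell: All of the screwdriver but the collar. Origin on the axis at table height, z up. Up to 148 mm: blue body, 44 mm diameter flaring to 61. Lower grey fixed ring: 62 mm diameter, 148 to 162 mm. Collar 164 to 176 mm. Upper grey fixed ring: 34 mm diameter, 178 to 190 mm. Nose cone, 28 mm narrowing to 18, to 201 mm; bit 7 mm, to 210 mm. x only tells its twist.
- collar: Slim orange knurled round collar (does not slip in the pads even at a light grip), 44 mm diameter, 12 mm high, white mark on top. Origin on the axis at table height, z up, x towards the mark. Turns about z only and stays where left (drag 0.12 N m). At the start it is 55 to 105 degrees short (turning clockwise from above) of a hard, unmarked end stop: torque rises above the drag.
- collar_mid (a point): Point on the collar's axis at half its height, 170 mm above the table.
- guard: Loose yellow guard sleeve, a plain tube open at both ends: outer diameter 58 mm, inner 49 mm, height 34 mm, about 40 g, upright on the table. Origin: centre of its underside, z up. Fitted, it surrounds the collar (2.5 mm play all round) and its underside rests on the flat top of the lower grey ring, 162 mm above the table.
- lamp: Bystander: small red indicator lamp, 38 mm diameter, 36 mm high, standing on the table. Origin: centre of its underside.
- jar: Bystander: small jar, 48 mm diameter, 60 mm high, standing on the table. Origin: centre of its underside.
- parts_box: Bystander: clear open plastic box with yellow terminals, 120 x 85 x 45 mm, on the table. Origin: centre of its underside.
Not all that is in view belongs to the job. Of the things shaped like the guard, the yellow one is meant.

How it is judged:
By the outcome, as a careful person would: the job done as asked, in the order asked, and still so for the second after the job is handed in, with the robot touching nothing.
It also fails if it takes over 72 s, if anything falls off the work surface, if the arm or the gripper's body presses on something with over 40 N, if the wrist force passes 120 N, or if a joint passes its speed limit or range.

## Working session

There is one attempt and no reset: what is moved stays moved. The work goes in short steps, Python scripts to look and compute and a shell command to move; the robot and the scene stay as the last step left them, time stands still between calls to the robot, and variables do not carry over. Pictures are saved under pics/ and viewed, at most 10 in all, crops included, and the job is handed in when it is done.

```bash
ls; mkdir -p pics
cat > h.py <<'E'
import numpy as np,cv2
from cell import readout,imaging,ctrl
def cam(n,save=None):
    c=imaging.read_camera(n)
    if save: cv2.imwrite('pics/'+save,c['image'][:,:,::-1])
    np.savez('/tmp/'+n+'.npz',**c)
    return c
def cloud(c):
    R=cv2.Rodrigues(np.array(c['rvec'],float))[0];t=np.array(c['tvec'],float).ravel()
    h,w=c['depth'].shape;f=h/2/np.tan(np.radians(float(c['fov_y']))/2)
    v,u=np.mgrid[:h,:w];d=c['depth']
    P=np.stack([(u-c['cx'])/f*d,(v-c['cy'])/f*d,d],-1)
    return (P-t)@R   # R^T (P-t)
def proj(c,p):
    R=cv2.Rodrigues(np.array(c['rvec'],float))[0];t=np.array(c['tvec'],float).ravel()
    f=210/np.tan(np.radians(float(c['fov_y']))/2);q=R@np.array(p)+t
    return q[0]/q[2]*f+c['cx'],q[1]/q[2]*f+c['cy']
E
python3 - <<'E'
from h import *
a=cam('scene','s1.png');b=cam('side','d1.png')
print(readout.state(),ctrl.pinch_z)
for c in(a,b):print(c['fov_y'],c['cx'],c['cy'],c['rvec'],c['tvec'])
E
```

```text
pics
{'t': 0.1, 'qpos': array([ 9.91005295e-01,  3.42655241e-01,  1.52491240e+00, -1.79855475e-06,
        1.27538267e+00, -1.46022592e-01]), 'dq': array([-1.23951096e-03, -2.04560570e-03, -2.11631807e-03, -3.19540492e-05,
        2.11123204e-04,  1.19551788e-03]), 'joint_efforts': array([ 2.16922825e-03, -4.34448874e+01, -2.46491486e+01,  1.07254093e-05,
        4.65731195e-03, -2.09233701e-05]), 'tool_pos': array([0.22045249, 0.47608905, 0.23069748]), 'ee_rot': array([-6.75928376e-01, -3.06752398e+00,  1.99436270e-03]), 'wrist_force': array([-0.17110125,  0.58301414, -0.41406386]), 'torque': array([ 0.02150328, -0.01160239, -0.03510046]), 'finger_force': 0.0, 'width': 0.08558093482679781} 0.0187
52.56393946172946 283.10804439478005 205.59047473456403 [ 2.38637031  0.94964039 -0.27965873] [-0.45794477 -0.22884781  1.11898426]
46.78116905308063 281.85350115667643 204.2316399249704 [ 2.38752015 -0.45666368  0.15867881] [-0.52901088  0.28792387  1.01057499]
```

View pics/s1.png

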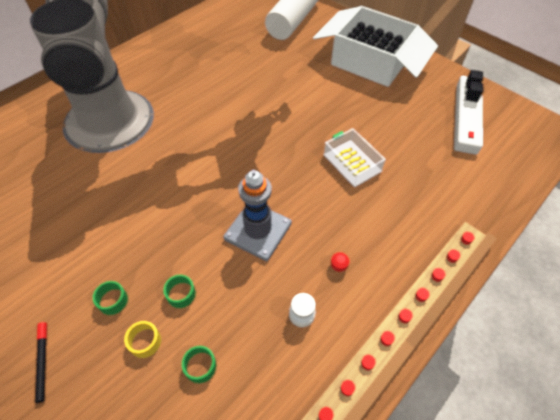

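View pics/d1.png

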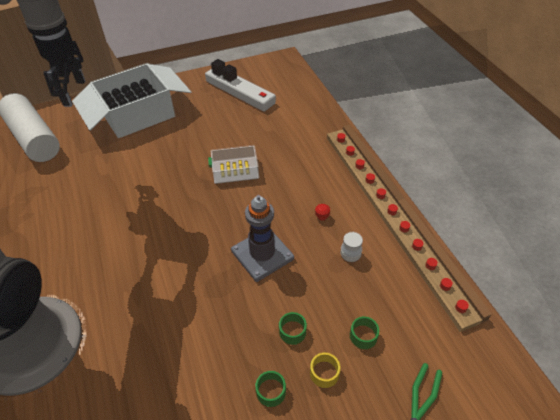

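The scene image shows the driver at (255,205), the yellow ring at (142,339) with green rings around it, the jar at (302,310), the lamp at (340,261) and the box at (353,158). The side image has the driver at (260,230) and the yellow ring at (325,370).

```bash
cat >> h.py <<'E'
from scipy.optimize import least_squares
def fit(P,r=None):
    c0=P[:,:2].mean(0)
    if r is None:
        s=least_squares(lambda x:np.hypot(P[:,0]-x[0],P[:,1]-x[1])-x[2],[*c0,.03],loss='soft_l1',f_scale=.001)
    else:
        s=least_squares(lambda x:np.hypot(P[:,0]-x[0],P[:,1]-x[1])-r,c0,loss='soft_l1',f_scale=.001)
    return s.x
def hsv(c): return cv2.cvtColor(c['image'],cv2.COLOR_RGB2HSV)
E
python3 - <<'E'
from h import *
np.set_printoptions(precision=4,suppress=True)
for n,yb,bx in(('scene',(142,339),(255,205)),('side',(325,370),(260,230))):
    c=dict(np.load(f'/tmp/{n}.npz'));P=cloud(c);H=hsv(c)
    v,u=np.mgrid[:420,:560]
    near=lambda p,r:(np.hypot(u-p[0],v-p[1])<r)&(c['depth']>0)
    ye=(H[...,0]>20)&(H[...,0]<34)&(H[...,1]>150)&(H[...,2]>100)
    A=P[near(yb,28)&ye];print(n,'guard n',len(A),'z',A[:,2].min(),A[:,2].max())
    T=A[A[:,2]>.031];print(' rim',fit(T),len(T), fit(T,.02675))
    D=P[near(bx,65)]
    for lo,hi,nm in((.158,.166,'lowring top'),(.174,.179,'collar'),(.187,.193,'upring'),(.15,.16,'ring side'),(.03,.075,'cup')):
        Q=D[(D[:,2]>lo)&(D[:,2]<hi)]
        if len(Q)>8: print(' ',nm,len(Q),fit(Q),Q[:,:2].mean(0))
    g=(H[...,0]>45)&(H[...,0]<85)&(H[...,1]>120)
    N,L=cv2.connectedComponents(g.astype(np.uint8))
    for k in range(1,N):
        m=(L==k)&(c['depth']>0)
        if m.sum()>150: 
            Q=P[m];Q=Q[Q[:,2]>.029]; 
            if len(Q)>20: print('  green',fit(Q),len(Q),Q[:,2].max())
    for nm,p in (('lamp',(340,261) if n=='scene' else (323,211)),('jar',(302,305) if n=='scene' else (352,242))):
        print(nm,P[p[1],p[0]])
    W=(c['depth']>0)&near((355,158) if n=='scene' else (235,165),45)&(P[...,2]>.02)&(P[...,2]<.06)
    print('box',P[W].min(0),P[W].max(0))
E
```

```text
scene guard n 688 z -0.002866214508471305 0.039031119835982495
 rim [ 0.5469 -0.2864  0.0265] 266 [ 0.5469 -0.2864]
  lowring top 292 [0.5281 0.0271 0.0276] [0.5394 0.0183]
  collar 134 [0.528  0.0271 0.0201] [0.5362 0.0201]
  upring 99 [0.5286 0.0266 0.0151] [0.5337 0.0223]
  ring side 108 [0.5287 0.0265 0.0307] [0.5472 0.0105]
  cup 309 [0.5288 0.0263 0.0295] [0.5466 0.0106]
  green [ 0.5226 -0.1816  0.0263] 207 0.03764436626183707
  green [ 0.4365 -0.2818  0.0264] 235 0.038342480651390606
  green [ 0.6555 -0.2456  0.0263] 253 0.03786353627447714
lamp [0.712  0.077  0.0357]
jar [ 0.7234 -0.0517  0.0602]
box [0.4884 0.2682 0.02  ] [0.6246 0.377  0.0489]
side guard n 542 z -0.0037444163567213543 0.03904003617700677
 rim [ 0.5444 -0.2872  0.0265] 209 [ 0.5444 -0.2872]
  lowring top 221 [0.5281 0.027  0.0276] [0.5235 0.0125]
  collar 89 [0.5279 0.0274 0.0203] [0.5252 0.0165]
  upring 74 [0.5274 0.0265 0.0149] [0.5259 0.0192]
  ring side 104 [0.5275 0.0259 0.0302] [0.5219 0.0047]
  cup 463 [0.5661 0.1351 0.142 ] [0.5528 0.0809]
  green [ 0.52   -0.1822  0.0264] 162 0.03814946305190401
  green [ 0.6528 -0.2462  0.0265] 164 0.03772487260678309
  green [ 0.434  -0.2827  0.0265] 198 0.036992014275070255
lamp [0.7051 0.0706 0.0358]
jar [ 0.7173 -0.0565  0.0612]
box [0.4862 0.2644 0.02  ] [0.6218 0.3802 0.0496]
```

```bash
cat >> h.py <<'E'
def go(x,y,z,psi=None):
    s=readout.state();R=cv2.Rodrigues(s['ee_rot'])[0];d=R.T@(np.array([x,y,z])-s['tool_pos'])
    p=np.degrees(np.arctan2(R[1,1],R[0,1]))
    print('units',np.round(d/.04,3),'psi',round(p,2),'tilt',np.round(R[:2,2],4),'F',np.round(s['wrist_force'],1),'T',np.round(s['torque'],3),'t',round(s['t'],2),'w',round(s['width'],4))
    if psi is not None: print('turn units', -(psi-p)/6)
E
python3 -c "
from h import *
go(.528,.0267,.281,93)"
```

```text
units [-11.698  -6.964  -1.25 ] psi 65.15 tilt [-0.0007 -0.0011] F [-0.2  0.6 -0.4] T [ 0.022 -0.012 -0.035] t 0.1 w 0.0856
turn units -4.6421772066162434
```

```bash
python3 -m jog '[[[0,0,-0.6],[0,0,0],0],[[0,0,-0.6],[0,0,0],0],[[-0.5,-0.3,0],[0,0,0],0],[[-0.8,-0.48,0],[0,0,0],0],[[-0.8,-0.48,0],[0,0,0],0],[[-0.8,-0.48,0],[0,0,0],0],[[-0.8,-0.48,0],[0,0,0],0],[[-0.8,-0.48,0],[0,0,0],0],[[-0.8,-0.48,0],[0,0,0],0],[[-0.8,-0.48,0],[0,0,0],0]]' 20
python3 -m jog '[[[-0.8,-0.48,0],[0,0,0],0],[[-0.8,-0.48,0],[0,0,0],0],[[-0.8,-0.48,0],[0,0,0],0],[[-0.8,-0.48,0],[0,0,0],0],[[-0.8,-0.48,0],[0,0,0],0],[[0,0,0],[0,0,-0.9],0],[[0,0,0],[0,0,-0.9],0],[[0,0,0],[0,0,-0.9],0],[[0,0,0],[0,0,-0.9],0],[[0,0,0],[0,0,-0.9],0]]'
python3 -m jog '[[[0,0,0],[0,0,0],0],[[0,0,0],[0,0,0],0],[[0,0,0],[0,0,0],0]]'
python3 - <<'E'
from h import *
go(.528,.0267,.281,93); print(readout.state()['qpos'])
c=cam('wrist','w1.png'); print(proj(c,[.528,.0267,.176]),proj(c,[.528,.0267,.190]))
E
```

```text
t: 0.93
tool_pos: [0.3809, 0.2393, 0.2791]
ee_rot: [-0.676, -3.068, 0.0]
wrist_force: [0.4, 0.3, -0.9]
width: 0.0857
finger_force: 0.0
t: 1.77
tool_pos: [0.4852, 0.0864, 0.2788]
ee_rot: [0.065, -3.14, -0.0]
wrist_force: [0.3, 0.7, -0.5]
width: 0.0854
finger_force: 0.0
t: 2.02
tool_pos: [0.4853, 0.0867, 0.2791]
ee_rot: [0.055, -3.141, -0.0]
wrist_force: [-0.9, 0.2, 0.1]
width: 0.0857
finger_force: 0.0
units [-1.016 -1.536 -0.047] psi 91.99 tilt [-0.0003  0.0001] F [-0.9  0.2  0.1] T [-0.023 -0.019  0.002] t 2.02 w 0.0857
turn units -0.16762541121651728
[ 2.10824940e-02  2.48047277e-01  1.52271150e+00  1.02432401e-04
  1.37117607e+00 -1.58454037e+00]
(np.float64(197.5809489486423), np.float64(259.99988380784976)) (np.float64(193.3104998640548), np.float64(268.3983249070659))
```

View pics/w1.png

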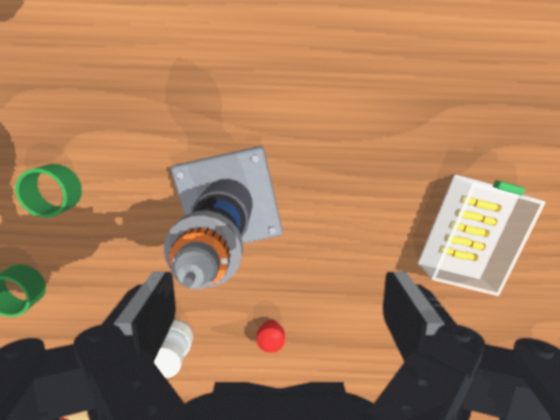

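The wrist view shows the collar at about (200,255) and the nose tip at about (190,272), which agrees with the projection. Next I'll move on top and refit from the wrist depth.

```bash
python3 -m jog '[[[-0.5,-0.75,0],[0,0,-0.17],0],[[-0.51,-0.78,0],[0,0,0],0],[[0,0,0],[0,0,0],0],[[0,0,0],[0,0,0],0],[[0,0,0],[0,0,0],0]]'
cat >> h.py <<'E'
def driver(n):
    c=cam(n);P=cloud(c);ok=(c['depth']>0)&(np.hypot(P[...,0]-.528,P[...,1]-.027)<.04)
    D=P[ok]
    for lo,hi,r in((.158,.1635,None),(.148,.158,.031),(.174,.178,None),(.166,.172,.022),(.187,.192,None)):
        Q=D[(D[:,2]>lo)&(D[:,2]<hi)]
        if len(Q)>20: print(n,lo,hi,len(Q),np.round(fit(Q,r),4),np.round(np.median(Q[:,2]),4))
E
python3 - <<'E'
from h import *
driver('wrist');driver('side');driver('scene')
go(.528,.0267,.281,93)
E
```

```text
t: 2.48
tool_pos: [0.5282, 0.0276, 0.279]
ee_rot: [0.084, -3.14, -0.001]
wrist_force: [-0.5, 0.6, -0.3]
width: 0.0852
finger_force: 0.0
wrist 0.158 0.1635 1959 [0.5294 0.0271 0.0276] 0.1619
wrist 0.148 0.158 118 [0.5287 0.0271] 0.1537
wrist 0.174 0.178 934 [0.5295 0.0272 0.0203] 0.1759
wrist 0.166 0.172 92 [0.5283 0.0271] 0.1692
wrist 0.187 0.192 739 [0.5284 0.0271 0.015 ] 0.19
side 0.158 0.1635 186 [0.5277 0.027  0.0279] 0.1614
side 0.148 0.158 76 [0.5275 0.0269] 0.1528
side 0.174 0.178 90 [0.5281 0.0266 0.0202] 0.1757
side 0.166 0.172 34 [0.5273 0.0258] 0.1697
side 0.187 0.192 63 [0.5273 0.0264 0.015 ] 0.1897
scene 0.158 0.1635 249 [0.528  0.027  0.0278] 0.1619
scene 0.148 0.158 90 [0.5284 0.0269] 0.1537
scene 0.174 0.178 130 [0.5286 0.0267 0.0201] 0.1761
scene 0.166 0.172 38 [0.5287 0.0264] 0.1686
scene 0.187 0.192 84 [0.5288 0.0262 0.0153] 0.1902
units [ 0.003 -0.039 -0.038] psi 93.2 tilt [0.     0.0003] F [-0.5 -1.  -0.5] T [ 0.026 -0.029  0.024] t 2.63 w 0.0857
turn units 0.034083287050291254
```

```bash
python3 -m jog '[[[0,-0.02,0.6],[0,0,0],0.3],[[0,0,0.6],[0,0,0],0.35],[[0,0,0.6],[0,0,0],0.35],[[0,0,0.2],[0,0,0],0.35],[[0,0,0],[0,0,0],0.35],[[0,0,0],[0,0,0],0.35],[[0,0,0],[0,0,0],0.35],[[0,0,0],[0,0,0],0.35]]'
python3 - <<'E'
from h import *
go(.5283,.0269,.1665,93)
for n in('side','scene'):
    c=cam(n,n+'2.png');P=cloud(c)
    for sg in(1,-1):
        y=(P[...,1]-.0269)*sg
        m=(c['depth']>0)&(y>.024)&(y<.075)&(abs(P[...,0]-.5283)<.02)&(P[...,2]>.175)
        Q=P[m]
        if len(Q)>5: print(n,sg,len(Q),np.sort(Q[:,2])[:8].round(4),'inner y',np.sort((Q[:,1]-.0269)*sg)[:4].round(4))
E
python3 -c "
import cv2
a=cv2.imread('pics/side2.png')[120:260,190:330];b=cv2.imread('pics/scene2.png')[120:260,190:330]
cv2.imwrite('pics/m2.png',cv2.resize(cv2.hconcat([a,b]),(800,400),interpolation=2))"
```

```text
t: 3.3
tool_pos: [0.5294, 0.0267, 0.2009]
ee_rot: [-0.087, 3.137, -0.0]
wrist_force: [0.7, -0.4, 0.7]
width: 0.0559
finger_force: 0.0
units [0.03  0.007 0.859] psi 93.17 tilt [ 0.003  -0.0002] F [ 0.7 -0.4  0.7] T [ 0.023 -0.032  0.036] t 3.3 w 0.0559
turn units 0.0290863795896783
side 1 426 [0.2032 0.2054 0.206  0.2065 0.2069 0.2079 0.2101 0.2102] inner y [0.0241 0.0241 0.0241 0.0242]
side -1 3461 [0.2031 0.2064 0.207  0.208  0.2092 0.2104 0.2104 0.2119] inner y [0.0242 0.0243 0.0243 0.0244]
scene 1 542 [0.2047 0.2062 0.2063 0.2064 0.2067 0.2081 0.2083 0.2084] inner y [0.0242 0.0243 0.0251 0.0252]
scene -1 3650 [0.2064 0.2081 0.2095 0.2103 0.2105 0.2111 0.2116 0.2118] inner y [0.0241 0.0241 0.0241 0.0242]
```

View pics/m2.png

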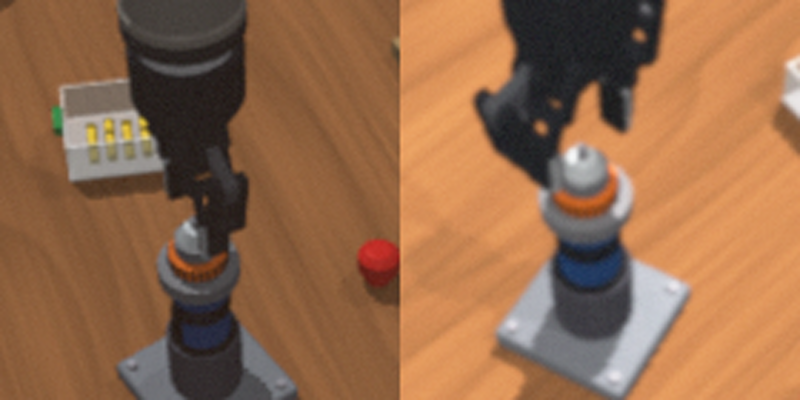

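The crop shows both finger tips beside the nose, centred and clear of it. They sit about 4.5 mm behind the TCP at 56 mm opening, so about 2 mm behind at 44 mm.

```bash
python3 -m jog '[[[0.02,0,0.4],[0,0,0],0.35],[[0,0,0.35],[0,0,0],0.35],[[0,0,0.17],[0,0,0],0.35],[[0,0,0],[0,0,0],0.35],[[0,0,0],[0,0,0],0.35],[[0,0,0],[0,0,0],0.35]]' 20
python3 -c "
from h import *
go(.5283,.0269,.164,93)"
```

```text
t: 3.9
tool_pos: [0.5284, 0.0265, 0.1634]
ee_rot: [-0.087, 3.139, -0.0]
wrist_force: [0.9, 0.6, 0.4]
width: 0.0558
finger_force: 0.0
units [ 0.001  0.01  -0.015] psi 93.16 tilt [ 0.0015 -0.    ] F [0.9 0.6 0.4] T [-0.04  -0.007 -0.006] t 3.9 w 0.0558
turn units 0.027406238350470364
```

```bash
python3 -m jog '[[[0,0,-0.02],[0,0,0],0.4],[[0,0,0],[0,0,0],0.44],[[0,0,0],[0,0,0],0.48],[[0,0,0],[0,0,0],0.52],[[0,0,0],[0,0,0],0.56],[[0,0,0],[0,0,0],0.6],[[0,0,0],[0,0,0],0.6],[[0,0,0],[0,0,0],0.6]]' 20
python3 -c "
from h import *
go(.5283,.0269,.164,93)"
```

```text
t: 4.57
tool_pos: [0.5282, 0.0275, 0.1644]
ee_rot: [-0.087, 3.139, 0.002]
wrist_force: [-1.5, 3.8, 5.9]
width: 0.0432
finger_force: 19.6
units [-0.001 -0.014  0.01 ] psi 93.17 tilt [0.0018 0.0015] F [-1.5  3.8  5.9] T [0.943 0.191 0.014] t 4.57 w 0.0432
turn units 0.028415545629757826
```

```bash
python3 -m jog '[[[0,0.02,-0.015],[0,0,0],0.6],[[0,0,0],[0,0,0],0.6],[[0,0,0],[0,0,0],0.6]]'
python3 -c "
from h import *
go(.5283,.0269,.164)"
python3 -m jog '[[[0,0,0],[0,0,0.3],0.6],[[0,0,0],[0,0,0.4],0.6],[[0,0,0],[0,0,0.4],0.6],[[0,0,0],[0,0,0.4],0.6],[[0,0,0],[0,0,0.4],0.6],[[0,0,0],[0,0,0.3],0.6],[[0,0,0],[0,0,0.1],0.6],[[0,0,0],[0,0,0],0.6]]'
python3 -c "
from h import *
go(.5283,.0269,.164)"
```

```text
t: 4.82
tool_pos: [0.5282, 0.0275, 0.1644]
ee_rot: [-0.087, 3.139, 0.001]
wrist_force: [0.5, 1.6, 4.5]
width: 0.043
finger_force: 21.1
units [-0.002 -0.016  0.011] psi 93.16 tilt [0.0014 0.0004] F [0.5 1.6 4.5] T [ 0.565 -0.041  0.029] t 4.82 w 0.043
t: 5.48
tool_pos: [0.5282, 0.0275, 0.1644]
ee_rot: [0.291, 3.127, 0.001]
wrist_force: [1.2, 2.2, 6.4]
width: 0.0429
finger_force: 21.1
units [-0.005 -0.013  0.011] psi 79.37 tilt [0.0014 0.0003] F [1.2 2.2 6.4] T [ 0.535 -0.076  0.105] t 5.48 w 0.0429
```

```bash
python3 -m jog '[[[0,0,-0.035],[0,0,0.3],0.6],[[0,0,0],[0,0,0.4],0.6],[[0,0,0],[0,0,0.4],0.6],[[0,0,0],[0,0,0.4],0.6],[[0,0,0],[0,0,0.4],0.6],[[0,0,0],[0,0,0.4],0.6],[[0,0,0],[0,0,0.4],0.6],[[0,0,0],[0,0,0.3],0.6],[[0,0,0],[0,0,0.1],0.6],[[0,0,0],[0,0,0],0.6]]'
python3 -c "
from h import *
go(.5283,.0269,.164)"
```

```text
t: 6.32
tool_pos: [0.528, 0.0274, 0.1646]
ee_rot: [0.792, 3.04, 0.001]
wrist_force: [4.8, 1.7, -7.0]
width: 0.0428
finger_force: 22.8
units [-0.012 -0.008  0.016] psi 60.79 tilt [0.0002 0.0003] F [ 4.8  1.7 -7. ] T [ 0.498 -0.909  0.097] t 6.32 w 0.0428
```

Run:
```python
from h import *
for n in('side','scene'):
    c=cam(n,n+'3.png');P=cloud(c)
    m=(c['depth']>0)&(np.hypot(P[...,0]-.5283,P[...,1]-.0272)>.0235)&(np.hypot(P[...,0]-.5283,P[...,1]-.0272)<.04)&(P[...,2]>.163)
    H=hsv(c);m&=H[...,2]<90
    print(n,m.sum(),np.sort(P[m][:,2])[:12].round(4))
a=cv2.imread('pics/side3.png')[160:260,210:310];b=cv2.imread('pics/scene3.png')[140:240,205:305]
cv2.imwrite('pics/m3.png',cv2.resize(cv2.hconcat([a,b]),(800,400),interpolation=2))
```

```text
side 2047 [0.1631 0.1631 0.1631 0.1632 0.1632 0.1632 0.1633 0.1634 0.1634 0.1634
 0.1635 0.1635]
scene 1913 [0.1763 0.1778 0.1786 0.1794 0.18   0.1809 0.1815 0.1817 0.1819 0.1821
 0.1835 0.1839]
```

View pics/m3.png

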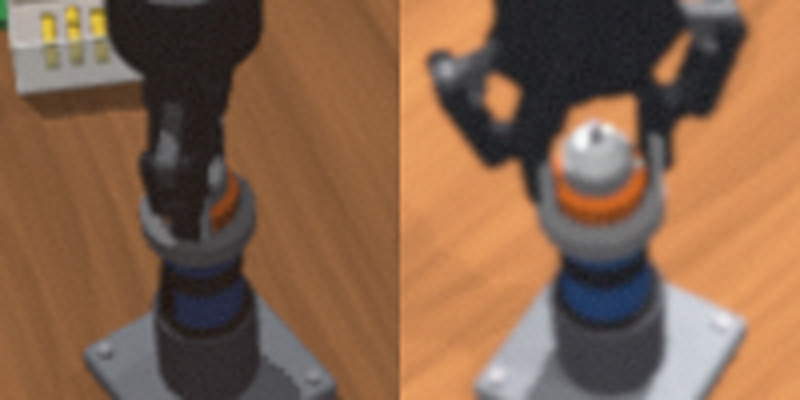

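```bash
python3 -m jog '[[[-0.011,0.006,0.017],[0,0,0.3],0.6],[[0,0,0],[0,0,0.4],0.6],[[0,0,0],[0,0,0.4],0.6],[[0,0,0],[0,0,0.4],0.6],[[0,0,0],[0,0,0.4],0.6],[[0,0,0],[0,0,0.4],0.6],[[0,0,0],[0,0,0.4],0.6],[[0,0,0],[0,0,0.3],0.6],[[0,0,0],[0,0,0],0.6]]'
python3 -c "
from h import *
go(.5283,.0269,.164)"
python3 -m jog '[[[0,0,0],[0,0,0.2],0.6],[[0,0,0],[0,0,0.2],0.6],[[0,0,0],[0,0,0.1],0.6],[[0,0,0],[0,0,0],0.6]]'
python3 -c "
from h import *
go(.5283,.0269,.164)"
```

```text
t: 7.17
tool_pos: [0.5281, 0.0274, 0.1646]
ee_rot: [-1.258, -2.878, 0.0]
wrist_force: [1.8, 2.2, -1.9]
width: 0.0428
finger_force: 23.1
units [-0.012 -0.004  0.014] psi 42.77 tilt [-0.0003  0.0001] F [ 1.8  2.2 -1.9] T [ 0.495 -0.461  0.085] t 7.17 w 0.0428
t: 7.5
tool_pos: [0.5281, 0.0274, 0.1646]
ee_rot: [-1.334, -2.844, 0.0]
wrist_force: [0.9, 0.9, -1.7]
width: 0.0423
finger_force: 23.1
units [-0.012 -0.004  0.015] psi 39.74 tilt [-0.0003  0.0001] F [ 0.9  0.9 -1.7] T [ 0.439 -0.343  0.082] t 7.5 w 0.0423
```

```bash
python3 -m jog '[[[0,0,0],[0,0,0.2],0.6],[[0,0,0],[0,0,0.2],0.6],[[0,0,0],[0,0,0.2],0.6],[[0,0,0],[0,0,0.1],0.6],[[0,0,0],[0,0,0],0.6]]'
python3 -c "
from h import *
go(.5283,.0269,.164)"
```

```text
t: 7.92
tool_pos: [0.5281, 0.0273, 0.1646]
ee_rot: [-1.438, -2.793, 0.0]
wrist_force: [1.1, 1.6, -1.4]
width: 0.0427
finger_force: 23.1
units [-0.012 -0.003  0.014] psi 35.52 tilt [-0.0003  0.0001] F [ 1.1  1.6 -1.4] T [ 0.405 -0.243  0.082] t 7.92 w 0.0427
```

```bash
python3 -m jog '[[[0,0,0],[0,0,0.2],0.6],[[0,0,0],[0,0,0.2],0.6],[[0,0,0],[0,0,0.2],0.6],[[0,0,0],[0,0,0.1],0.6],[[0,0,0],[0,0,0],0.6]]'
python3 -c "
from h import *
go(.5283,.0269,.164)"
```

```text
t: 8.33
tool_pos: [0.5281, 0.0274, 0.1646]
ee_rot: [-1.539, -2.738, 0.0]
wrist_force: [-0.0, 1.5, -2.3]
width: 0.0429
finger_force: 23.1
units [-0.012 -0.002  0.015] psi 31.32 tilt [-0.0003  0.0001] F [-0.   1.5 -2.3] T [ 0.368 -0.202  0.098] t 8.33 w 0.0429
```

```bash
python3 -m jog '[[[0,0,0],[0,0,0.2],0.6],[[0,0,0],[0,0,0.2],0.6],[[0,0,0],[0,0,0.2],0.6],[[0,0,0],[0,0,0.1],0.6],[[0,0,0],[0,0,0],0.6]]'
python3 -c "
from h import *
go(.5283,.0269,.164)"
```

```text
t: 8.75
tool_pos: [0.5281, 0.0274, 0.1646]
ee_rot: [-1.639, -2.68, 0.0]
wrist_force: [-0.7, 0.9, -2.1]
width: 0.0428
finger_force: 23.1
units [-0.012 -0.002  0.015] psi 27.12 tilt [-0.0003  0.0001] F [-0.7  0.9 -2.1] T [ 0.348 -0.067  0.129] t 8.75 w 0.0428
```

```bash
python3 -m jog '[[[0,0,0],[0,0,0.2],0.6],[[0,0,0],[0,0,0.2],0.6],[[0,0,0],[0,0,0.1],0.6],[[0,0,0],[0,0,0],0.6],[[0,0,0],[0,0,0],0.6]]'
python3 -c "
from h import *
go(.5283,.0269,.164)"
```

```text
t: 9.17
tool_pos: [0.5281, 0.0273, 0.1646]
ee_rot: [-1.707, -2.637, 0.0]
wrist_force: [-2.0, 1.6, -1.4]
width: 0.0426
finger_force: 23.1
units [-0.011 -0.     0.014] psi 24.17 tilt [-0.0003  0.    ] F [-2.   1.6 -1.4] T [0.247 0.    0.095] t 9.17 w 0.0426
```

```bash
python3 -m jog '[[[0,0,0],[0,0,0.2],0.6],[[0,0,0],[0,0,0.2],0.6],[[0,0,0],[0,0,0.2],0.6],[[0,0,0],[0,0,0.1],0.6],[[0,0,0],[0,0,0],0.6]]'
python3 -c "
from h import *
go(.5283,.0269,.164)"
```

```text
t: 9.58
tool_pos: [0.5282, 0.0273, 0.1646]
ee_rot: [-1.804, -2.572, 0.0]
wrist_force: [-2.9, 0.6, -2.5]
width: 0.0425
finger_force: 23.1
units [-0.011 -0.     0.015] psi 19.91 tilt [-0.0002  0.    ] F [-2.9  0.6 -2.5] T [0.257 0.077 0.164] t 9.58 w 0.0425
```

```bash
python3 -m jog '[[[0,0,0],[0,0,0.2],0.6],[[0,0,0],[0,0,0.1],0.6],[[0,0,0],[0,0,0.1],0.6],[[0,0,0],[0,0,0],0.6],[[0,0,0],[0,0,0],0.6]]'
python3 -c "
from h import *
go(.5283,.0269,.164)"
```

```text
t: 10.0
tool_pos: [0.5281, 0.0273, 0.1646]
ee_rot: [-1.856, -2.534, 0.0]
wrist_force: [-1.5, 0.7, -1.7]
width: 0.0426
finger_force: 23.1
units [-0.011  0.001  0.014] psi 17.57 tilt [-0.0002  0.0001] F [-1.5  0.7 -1.7] T [0.201 0.207 0.189] t 10.0 w 0.0426
```

```bash
python3 -m jog '[[[0,0,0],[0,0,0.2],0.6],[[0,0,0],[0,0,0.1],0.6],[[0,0,0],[0,0,0.1],0.6],[[0,0,0],[0,0,0],0.6],[[0,0,0],[0,0,0],0.6]]'
python3 -c "
from h import *
go(.5283,.0269,.164)"
```

```text
t: 10.42
tool_pos: [0.5282, 0.0273, 0.1646]
ee_rot: [-1.909, -2.495, 0.0]
wrist_force: [-2.0, 0.7, -1.7]
width: 0.0427
finger_force: 23.1
units [-0.011  0.001  0.015] psi 15.16 tilt [-0.0002  0.0001] F [-2.   0.7 -1.7] T [0.204 0.287 0.083] t 10.42 w 0.0427
```

```bash
python3 -m jog '[[[0,0,0],[0,0,0.2],0.6],[[0,0,0],[0,0,0.2],0.6],[[0,0,0],[0,0,0.2],0.6],[[0,0,0],[0,0,0],0.6],[[0,0,0],[0,0,0],0.6]]'
python3 -c "
from h import *
go(.5283,.0269,.164)"
python3 -m jog '[[[0,0,0],[0,0,0],0.6]]' >/dev/null
python3 -c "
from h import *
go(.5283,.0269,.164)"
```

```text
t: 10.83
tool_pos: [0.5281, 0.0273, 0.1646]
ee_rot: [-1.986, -2.434, 0.0]
wrist_force: [-3.9, -0.6, -2.4]
width: 0.0427
finger_force: 23.1
units [-0.011  0.002  0.015] psi 11.58 tilt [-0.0002 -0.0001] F [-3.9 -0.6 -2.4] T [0.176 0.349 0.418] t 10.83 w 0.0427
units [-0.011  0.001  0.014] psi 11.58 tilt [-0.0003 -0.    ] F [-2.4 -0.1 -2.9] T [0.161 0.327 0.435] t 10.92 w 0.0429
```

```bash
python3 -m jog '[[[0,0,0],[0,0,0.13],0.6],[[0,0,0],[0,0,0],0.6],[[0,0,0],[0,0,0],0.6]]' >/dev/null
python3 -c "
from h import *
go(.5283,.0269,.164)"
python3 -m jog '[[[0,0,0],[0,0,0],0.6],[[0,0,0],[0,0,0],0.6],[[0,0,0],[0,0,0],0.6],[[0,0,0],[0,0,0],0.6],[[0,0,0],[0,0,0],0.6],[[0,0,0],[0,0,0],0.6]]'
python3 -c "
from h import *
go(.5283,.0269,.164)"
```

```text
units [-0.011  0.002  0.015] psi 10.79 tilt [-0.0002 -0.    ] F [-4.1  0.  -2.6] T [0.07  0.39  0.486] t 11.17 w 0.0427
t: 11.67
tool_pos: [0.5282, 0.0273, 0.1646]
ee_rot: [-2.003, -2.42, 0.0]
wrist_force: [-3.3, -0.6, -2.7]
width: 0.0428
finger_force: 23.1
units [-0.011  0.001  0.015] psi 10.79 tilt [-0.0001  0.0001] F [-3.3 -0.6 -2.7] T [0.07  0.452 0.562] t 11.67 w 0.0428
```

```bash
python3 -m jog '[[[0,0,0],[0,0,-0.25],0.6],[[0,0,0],[0,0,-0.25],0.6],[[0,0,0],[0,0,-0.25],0.6],[[0,0,0],[0,0,0],0.6],[[0,0,0],[0,0,0],0.6]]' >/dev/null
python3 -c "
from h import *
go(.5283,.0269,.164)"
python3 -m jog '[[[0,0,0],[0,0,0],0.35],[[0,0,0],[0,0,0],0.35],[[0,0,0],[0,0,0],0.35],[[0,0,0],[0,0,0],0.35],[[0,0,-0.2],[0,0,0],0.35],[[0,0,-0.5],[0,0,0],0.3],[[0,0,-0.8],[0,0,0],0.2],[[0,0,-0.8],[0,0,0],0],[[0,0,-0.8],[0,0,0],0],[[0,0,0],[0,0,0],0]]'
python3 -c "
from h import *
go(.5457,-.2868,.281)"
```

```text
units [-0.011 -0.     0.014] psi 15.21 tilt [-0.0002  0.0003] F [-3.5 -0.6 -1.7] T [0.085 0.449 0.091] t 12.08 w 0.0426
t: 12.92
tool_pos: [0.5309, 0.0272, 0.2962]
ee_rot: [1.9, 2.488, 0.011]
wrist_force: [0.4, 0.3, 0.1]
width: 0.0855
finger_force: 0.0
units [-7.667 -1.716  0.392] psi 15.29 tilt [ 0.0129 -0.0011] F [0.4 0.3 0.1] T [-0.02   0.015 -0.037] t 12.92 w 0.0855
```

```bash
python3 -m jog '[[[-0.75,-0.17,0],[0,0,0],0],[[-0.75,-0.17,0],[0,0,0],0],[[-0.75,-0.17,0],[0,0,0],0],[[-0.75,-0.17,0],[0,0,0],0],[[-0.75,-0.17,0],[0,0,0],0],[[-0.75,-0.17,0],[0,0,0],0],[[-0.75,-0.17,0],[0,0,0],0],[[-0.75,-0.17,0],[0,0,0],0],[[-0.75,-0.17,0],[0,0,0],0],[[-0.75,-0.17,0],[0,0,0],0]]' >/dev/null
python3 -m jog '[[[0,0,0],[0,0,-0.94],0],[[0,0,0],[0,0,-0.94],0],[[0,0,0],[0,0,-0.94],0],[[0,0,0],[0,0,-0.94],0],[[0,0,0],[0,0,-0.94],0],[[0,0,0],[0,0,-0.94],0],[[0,0,0],[0,0,-0.94],0],[[0,0,0],[0,0,-0.94],0],[[0,0,0],[0,0,0],0],[[0,0,0],[0,0,0],0]]'
cat >> h.py <<'E'
def guard(n,zlo,zhi,at,rad=.045,r=.02675):
    c=cam(n);P=cloud(c);H=hsv(c)
    m=(c['depth']>0)&(H[...,0]>20)&(H[...,0]<34)&(H[...,1]>130)&(np.hypot(P[...,0]-at[0],P[...,1]-at[1])<rad)&(P[...,2]>zlo)&(P[...,2]<zhi)
    Q=P[m]
    if len(Q)>20: print(n,len(Q),'z',np.percentile(Q[:,2],[2,50,98]).round(4),fit(Q).round(4),fit(Q,r).round(4))
    return c,Q
E
python3 - <<'E'
from h import *
for n in('wrist','side','scene'): guard(n,.0325,.037,(.5457,-.2868))
go(.5457,-.2868,.281,60)
E
```

```text
t: 14.58
tool_pos: [0.5418, -0.28, 0.289]
ee_rot: [0.807, 3.036, -0.0]
wrist_force: [-0.5, 0.1, -0.3]
width: 0.0853
finger_force: 0.0
wrist 529 z [0.0326 0.0339 0.0355] [ 0.5451 -0.2859  0.0265] [ 0.5452 -0.2859]
side 142 z [0.0326 0.034  0.0363] [ 0.5445 -0.2872  0.0266] [ 0.5445 -0.2872]
scene 218 z [0.0326 0.0344 0.0367] [ 0.5467 -0.2865  0.0265] [ 0.5467 -0.2865]
units [-0.169 -0.099  0.194] psi 60.28 tilt [ 0.0003 -0.0001] F [0.4 0.6 1.1] T [0.016 0.006 0.044] t 14.73 w 0.0854
turn units 0.04702867499782452
```

```bash
python3 -m jog '[[[-0.156,-0.092,0.6],[0,0,0],0],[[0,0,0.9],[0,0,0],0],[[0,0,0.9],[0,0,0],0],[[0,0,0.9],[0,0,0],0],[[0,0,0.9],[0,0,0],0],[[0,0,0.9],[0,0,0],0],[[0,0,0.9],[0,0,0],0],[[0,0,0.5],[0,0,0],0],[[0,0,0.3],[0,0,0],0],[[0,0,0],[0,0,0],0]]' >/dev/null
python3 -m jog '[[[0,0,0],[0,0,0],0],[[0,0,0],[0,0,0],0]]'
python3 -c "
from h import *
go(.5454,-.2863,.010,60)"
```

```text
t: 15.73
tool_pos: [0.5465, -0.287, 0.0185]
ee_rot: [0.802, 3.034, -0.002]
wrist_force: [0.4, -1.0, -0.3]
width: 0.0856
finger_force: 0.0
units [0.034 0.002 0.212] psi 60.38 tilt [ 0.0028 -0.0018] F [ 0.4 -1.  -0.3] T [ 0.018 -0.031 -0.016] t 15.73 w 0.0856
turn units 0.06413121724321869
```

```bash
python3 -m jog '[[[0.034,0,0.2],[0,0,0],0],[[0,0,0],[0,0,0],0],[[0,0,0],[0,0,0],0.15],[[0,0,0],[0,0,0],0.25],[[0,0,0],[0,0,0],0.35],[[0,0,0],[0,0,0],0.45],[[0,0,0],[0,0,0],0.45],[[0,0,0],[0,0,0],0.45],[[0,0,0],[0,0,0],0.45]]' 20
python3 -c "
from h import *
go(.5454,-.2863,.010,60)"
python3 -m jog '[[[0,0,-0.1],[0,0,0],0.45],[[0,0,-0.4],[0,0,0],0.45],[[0,0,-0.7],[0,0,0],0.45],[[0,0,-0.8],[0,0,0],0.45],[[0,0,-0.8],[0,0,0],0.45],[[0,0,-0.8],[0,0,0],0.45],[[0,0,-0.8],[0,0,0],0.45],[[0,0,-0.7],[0,0,0],0.45],[[0,0,-0.3],[0,0,0],0.45],[[0,0,0],[0,0,0],0.45]]'
python3 -c "
from h import *
go(.5283,.0270,.25,60)"
```

```text
t: 16.48
tool_pos: [0.5445, -0.2858, 0.0093]
ee_rot: [0.802, 3.037, -0.0]
wrist_force: [-1.4, 0.2, 5.7]
width: 0.0579
finger_force: 21.6
units [-0.027  0.    -0.017] psi 60.41 tilt [ 0.0008 -0.0005] F [-1.4  0.2  5.7] T [0.09  0.206 0.06 ] t 16.48 w 0.0579
turn units 0.0676957143222694
t: 17.32
tool_pos: [0.5454, -0.2864, 0.2285]
ee_rot: [0.801, 3.031, -0.004]
wrist_force: [1.1, 0.3, -1.0]
width: 0.0577
finger_force: 21.7
units [ 4.238  6.601 -0.57 ] psi 60.41 tilt [ 0.0059 -0.0039] F [ 1.1  0.3 -1. ] T [ 0.03  -0.031 -0.014] t 17.32 w 0.0577
turn units 0.06757550458013739
```

```bash
python3 -m jog '[[[0,0,-0.4],[0,0,0],0.45],[[0,0,-0.25],[0,0,0],0.45],[[0.47,0.73,0],[0,0,0],0.45],[[0.47,0.73,0],[0,0,0],0.45],[[0.47,0.73,0],[0,0,0],0.45],[[0.47,0.73,0],[0,0,0],0.45],[[0.47,0.73,0],[0,0,0],0.45],[[0.47,0.73,0],[0,0,0],0.45],[[0.47,0.73,0],[0,0,0],0.45],[[0.47,0.73,0],[0,0,0],0.45]]' >/dev/null
python3 -m jog '[[[0.47,0.73,0],[0,0,0],0.45],[[0,0,0],[0,0,0],0.45],[[0,0,0],[0,0,0],0.45],[[0,0,0],[0,0,0],0.45]]'
python3 - <<'E'
from h import *
go(.5283,.0270,.235)
for n in('wrist','side','scene'):
    c,Q=guard(n,.2,.31,(.5283,.027),.06)
    if n!='wrist': cv2.imwrite(f'pics/{n}4.png',c['image'][:,:,::-1])
    zb,zt=np.percentile(Q[:,2],[1,99])
    S=Q[Q[:,2]>zt-.004]; print(' top',len(S),fit(S,.02675).round(4))
    S=Q[(Q[:,2]<zb+.02)]; print(' side outer',len(S),fit(S,.029).round(4), 'z',zb,zt)
a=cv2.imread('pics/side4.png')[110:260,185:335];b=cv2.imread('pics/scene4.png')[90:240,180:330]
cv2.imwrite('pics/m4.png',cv2.resize(cv2.hconcat([a,b]),(800,400),interpolation=2))
E
```

```text
t: 18.48
tool_pos: [0.5267, 0.0263, 0.25]
ee_rot: [-0.801, -3.037, 0.001]
wrist_force: [-0.6, -1.4, -0.1]
width: 0.0579
finger_force: 21.8
units [-0.026  0.036  0.375] psi 60.44 tilt [-0.0009 -0.0003] F [-0.6 -1.4 -0.1] T [-0.013  0.043 -0.027] t 18.48 w 0.0579
wrist 13342 z [0.2433 0.2671 0.2753] [0.5253 0.0268 0.0263] [0.5252 0.0269]
 top 5116 [0.5262 0.0263]
 side outer 5151 [0.5232 0.028 ] z 0.24247713333300733 0.2754669389969021
side 309 z [0.2427 0.2604 0.2763] [0.5255 0.022  0.0269] [0.5257 0.0219]
 top 57 [0.5263 0.0231]
 side outer 167 [0.5234 0.0231] z 0.24204060365983007 0.2767514238430112
scene 939 z [0.2446 0.2645 0.2779] [0.5296 0.0226 0.0266] [0.5296 0.0226]
 top 13 [ 0.5029 -0.0253]
 side outer 454 [0.5301 0.0232] z 0.24376185159645816 0.29238440468968596
```

View pics/m4.png

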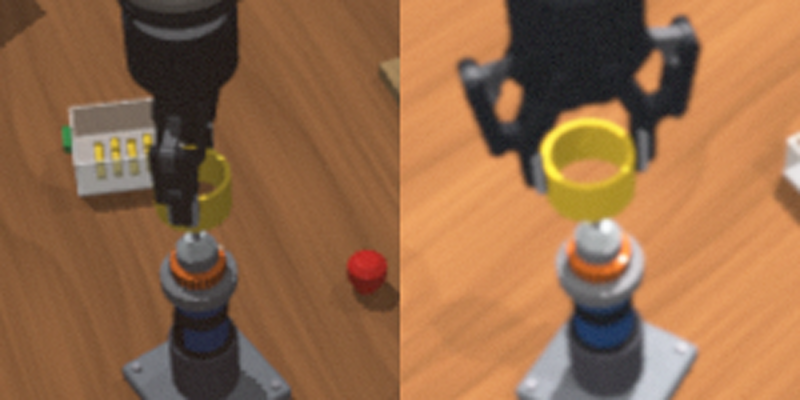

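```bash
python3 -m jog '[[[-0.037,0.041,0],[0,0,0],0.45],[[0,0,0.3],[0,0,0],0.45],[[0,0,0.4],[0,0,0],0.45],[[0,0,0.4],[0,0,0],0.45],[[0,0,0.3],[0,0,0],0.45],[[0,0,0.1],[0,0,0],0.45],[[0,0,0],[0,0,0],0.45],[[0,0,0],[0,0,0],0.45],[[0,0,0],[0,0,0],0.45]]'
python3 - <<'E'
from h import *
go(.5288,.0270,.1713)
for n in('wrist','scene'):
    c,Q=guard(n,.17,.235,(.5283,.027),.06)
    zb,zt=np.percentile(Q[:,2],[1,97])
    S=Q[Q[:,2]>zt-.004]; print(' top',len(S),fit(S,.02675).round(4),zb,zt)
E
```

```text
t: 19.38
tool_pos: [0.5296, 0.0269, 0.1915]
ee_rot: [0.803, 3.036, 0.001]
wrist_force: [-0.2, -0.4, 0.0]
width: 0.0579
finger_force: 21.8
units [ 0.019 -0.007  0.506] psi 60.38 tilt [ 0.0018 -0.0001] F [-0.2 -0.4  0. ] T [-0.015  0.033  0.044] t 19.38 w 0.0579
wrist 13369 z [0.1848 0.2087 0.2168] [0.5281 0.0275 0.0263] [0.528  0.0275]
 top 5243 [0.5289 0.027 ] 0.18402330308813736 0.21668007682842094
scene 762 z [0.1855 0.2056 0.2178] [0.5323 0.0243 0.0266] [0.5323 0.0243]
 top 221 [0.5317 0.0248] 0.18487071025891863 0.21750221201796574
```

```bash
python3 -m jog '[[[0.012,-0.003,0.08],[0,0,0],0.45],[[0,0,0.1],[0,0,0],0.45],[[0,0,0.1],[0,0,0],0.45],[[0,0,0.1],[0,0,0],0.45],[[0,0,0.05],[0,0,0],0.45],[[0,0,0],[0,0,0],0.45],[[0,0,0],[0,0,0],0.45],[[0,0,0],[0,0,0],0.45]]'
python3 -c "
from h import *
go(.5288,.0270,.1713)"
```

```text
t: 20.15
tool_pos: [0.5286, 0.0273, 0.1735]
ee_rot: [0.802, 3.037, 0.0]
wrist_force: [0.0, 0.5, -0.5]
width: 0.058
finger_force: 21.8
units [-0.008 -0.004  0.056] psi 60.4 tilt [0.0003 0.0001] F [ 0.   0.5 -0.5] T [ 0.019  0.021 -0.031] t 20.15 w 0.058
```

```bash
python3 -m jog '[[[0,0,0.025],[0,0,0],0.45],[[0,0,0.015],[0,0,0],0.45],[[0,0,0],[0,0,0],0.45],[[0,0,0],[0,0,0],0.45]]'
python3 -m jog '[[[0,0,0.012],[0,0,0],0.45],[[0,0,0],[0,0,0],0.45],[[0,0,0],[0,0,0],0.45]]'
python3 -c "
from h import *
go(.5288,.0270,.1713)"
```

```text
t: 20.48
tool_pos: [0.5284, 0.0273, 0.1718]
ee_rot: [-0.802, -3.037, -0.0]
wrist_force: [0.2, -0.4, -0.3]
width: 0.0578
finger_force: 21.8
t: 20.73
tool_pos: [0.5285, 0.0273, 0.1714]
ee_rot: [0.802, 3.037, 0.0]
wrist_force: [-0.2, 1.0, 0.3]
width: 0.0576
finger_force: 21.8
units [-0.011 -0.003  0.001] psi 60.4 tilt [0.0001 0.0001] F [-0.2  1.   0.3] T [ 0.043 -0.001  0.003] t 20.73 w 0.0576
```

```bash
python3 -m jog '[[[0,0,0.015],[0,0,0],0.45],[[0,0,0],[0,0,0],0.45],[[0,0,0],[0,0,0],0.45],[[0,0,0],[0,0,0],0.45]]'
python3 -c "
from h import *
go(.5288,.0270,.1713)"
```

```text
t: 21.07
tool_pos: [0.5285, 0.0273, 0.1713]
ee_rot: [0.802, 3.037, 0.0]
wrist_force: [-2.0, -0.5, 5.6]
width: 0.0579
finger_force: 22.2
units [-0.01  -0.004 -0.   ] psi 60.41 tilt [ 0.0007 -0.    ] F [-2.  -0.5  5.6] T [-0.018  0.326  0.068] t 21.07 w 0.0579
```

```bash
python3 -m jog '[[[0,0,-0.01],[0,0,0],0.45],[[0,0,0],[0,0,0],0.4],[[0,0,0],[0,0,0],0.3],[[0,0,0],[0,0,0],0.15],[[0,0,0],[0,0,0],0],[[0,0,0],[0,0,0],0],[[0,0,0],[0,0,0],0],[[0,0,-0.2],[0,0,0],0],[[0,0,-0.5],[0,0,0],0],[[0,0,-0.8],[0,0,0],0]]' >/dev/null
python3 -m jog '[[[0,0,-0.8],[0,0,0],0],[[0,0,-0.8],[0,0,0],0],[[0,0,-0.3],[0,0,0],0],[[0,0,0],[0,0,0],0],[[0,0,0],[0,0,0],0],[[0,0,0],[0,0,0],0]]'
python3 - <<'E'
from h import *
for n in('wrist','scene','side'):
    c,Q=guard(n,.14,.235,(.5283,.027),.06)
    cv2.imwrite(f'pics/{n}5.png',c['image'][:,:,::-1])
    zb,zt=np.percentile(Q[:,2],[1,97])
    S=Q[Q[:,2]>.1935]; print(' top',len(S),fit(S,.02675).round(4),zb,zt,'plane',np.linalg.lstsq(np.c_[S[:,:2]-S[:,:2].mean(0),np.ones(len(S))],S[:,2],rcond=None)[0].round(4))
a=cv2.imread('pics/side5.png')[150:300,185:335];b=cv2.imread('pics/scene5.png')[130:280,180:330]
cv2.imwrite('pics/m5.png',cv2.resize(cv2.hconcat([a,b]),(800,400),interpolation=2))
E
```

```text
t: 22.4
tool_pos: [0.5278, 0.0273, 0.306]
ee_rot: [-0.802, -3.035, 0.0]
wrist_force: [0.2, -0.7, -0.2]
width: 0.0854
finger_force: 0.0
wrist 2524 z [0.1679 0.1943 0.197 ] [0.5275 0.0275 0.0262] [0.5274 0.0276]
 top 1329 [0.5287 0.0268] 0.16646011945369638 0.19678904669220032 plane [-0.002   0.0013  0.1957]
scene 622 z [0.165  0.1882 0.1975] [0.5311 0.0245 0.0266] [0.5311 0.0245]
 top 211 [0.5305 0.0253] 0.16346492982352487 0.19722218717086473 plane [-0.0017 -0.0002  0.1957]
side 492 z [0.1648 0.1883 0.1974] [0.5279 0.0237 0.0267] [0.5279 0.0238]
 top 145 [0.528 0.025] 0.16392518742722484 0.19702625350499878 plane [ 0.0058 -0.0005  0.1954]
```

View pics/m5.png

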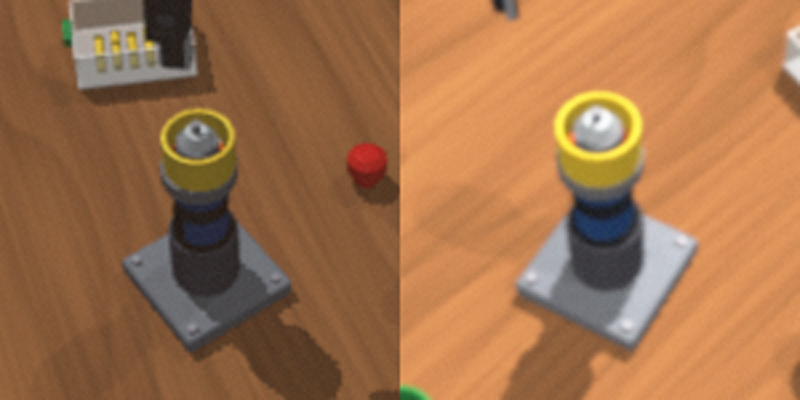

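The guard is level on the lower ring, with its top at 196 mm as expected, and the gripper is clear of everything.

```bash
python3 -c "
from cell import job_done
print(job_done())"
```

```text
the job is handed in; nothing more can be done
None
```

I turned the collar about 80° clockwise to its end stop and snugged it there at about 0.5 N·m, then fitted the yellow guard level on the lower grey ring and released it; I handed the job in at about 22.5 s, and no verdict was returned.

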